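Index the modelling turntable to the next hole and clamp it

ROBOT

A 6-joint arm with a two-finger parallel gripper is mounted at the origin on the work surface. World frame = base frame: x ahead of the robot, y to its left, z up, the work surface at z = 0. Lengths are in m, angles in rad, forces in N, time in s.
With the tool pointing down it reaches from about 0.35 to 0.875 m from the base axis. Payload 4.2 kg.
Tool frame: the origin (TCP) lies between the finger pads; the fingertips stand arm.nose_length ahead of it and the grasp point (between the pads) lies 5 mm behind it (arm.nose_length is the distance from the TCP to the fingertips, in m); z points along the fingers, y is the direction in which the jaws open and shut (so a half turn about z gives the same grasp; the last joint's range is limited). The gripper opens to 87 mm and grips with 3 to 60 N. Pads are 19 mm wide; open, the fingers measure 117 mm over their backs; the gripper's body (75 mm by 190 mm) begins 51 mm behind the grasp point.
Start: joints at [1.4, 0.385, 0.008, 0, -1.194, -0.259], TCP at [0.26, 0.568, 0.237] pointing down, gripper open.
Joint ranges: [-3.14, 3.14], [-1.21, 2.06], [-1.07, 1.41], [-3.16, 2.05], [-2.99, -0.16], [-3.1, 3.1]. Speed limits (rad/s): [2.79, 2.79, 3.14, 3.14, 3.14, 3.14].

INTERFACE

Orientations are given as [roll, pitch, yaw] about the fixed x, y, z axes, in that order (R = Rz(yaw) Ry(pitch) Rx(roll)).
In Python, from workcell import arm gives the robot as it stands.
- The arm moves only by the tool move_arm, never from a script. Its argument "increments" is a list of rows, each a list of 7 numbers: the shift along the tool's x, y, z scaled (see below), then the turn, a rotation vector about the tool's x, y, z scaled (see below), then the opening, from 0 (shut) to 1 (fully open). In form: [[tx, ty, tz, ax, ay, az, jaw], ...]. A call has 1 to 5 rows; each row shifts and turns the commanded pose from where the row before left it, along the tool's axes as they then stand; what a row does not reach is not made up. The controller multiplies each number of a shift by 0.3 m and each number of a turn by 30 degrees. A row lasts 1/8 s, in which the tool goes at most 62.5 mm and 10.7 degrees, less where a joint would pass 70% of its speed; a pose out of reach is approached as far as the arm can. A call with a number of a shift or a turn outside -1 to 1 is refused whole. A call with a gripper value outside its range is refused whole. The fingers move at their own pace and stop on an object; "squeeze" is the grip in N (left out, the last holds). Time passes only in rows, so rows that do not move let the fingers close. It gives the time, the measured TCP pose, the force and the opening at its end, in the units of the state.
- arm.observe(): the state, without advancing time (a new reading comes with each control period).
- arm.camera(name): name is "side" or "top"; returns a dict with "image" (400x640x3 uint8, red, green, blue), "fx", "fy", "cx", "cy" (pixels), "R" (3x3) and "t" (3): a world point X has camera coordinates R X + t. Camera axes: x right, y down, z forward; pixel columns grow to the right and rows downward; lengths in m; the calibration is good to about 2 mm. A picture is of the moment at which its call begins. There is no depth.
- arm.sign_off(): hands the job in, once; it reports no verdict.
The state is a dict: "t": time; "joints": joint angles; "dq": joint speeds; "effort": joint torques, N m; "tool_pos": TCP position; "ee_rot": TCP orientation; "wrist_force": force on the tool from outside, world axes, zero at the start; "wrist_torque": the same for the moment, N m; "gripper_width": opening from 0.0 (shut) to 1.0 (fully open).
Only numpy, scipy, OpenCV 4.12 (cv2) and the standard library are available. Lean on these libraries where they do the work, as an engineer would, in place of code of your own. Each camera call takes 0.05 s, during which the arm holds its last target. There are 200 camera calls.

TASK

Turn the clay bust one hole round on its modelling turntable, towards the terracotta jar of brushes: pull the spring plunger's knob up, bring the stage round by exactly one hole so that the bust's face swings towards the jar, and let the plunger drop home in that hole. Then push the clamp lever round against the base until it stops, and let go. The bust must stay standing in its place on the stage, and the jar, bowl and wooden spatula must be left where they are.

Things in the scene. Friction and masses are not known exactly. Their poses are not given: they have to be found in the camera images.
- base: Fixed round base of the turntable, grey foot with a bare aluminium index plate, 322 mm in diameter, plate top 34 mm above the table. Origin: centre of its underside on the table, on the stage's axis. 12 round holes, 30 degrees apart, lie on a circle of 135 mm radius about the axis. In its frame x points towards the bust's initial view, -x to the hole where the plunger starts; the clamp lever sits on its -y side.
- stage (a joint): Rotation of the round wooden stage (210 mm diameter, top 74 mm above the table) about the vertical axis of the base, rad, positive counter-clockwise seen from above; 0 at the start. One hole is 0.524 rad (30 degrees). It turns with light friction (about 0.12 N m) and stays where it is left. While the plunger is home it is locked to within about 0.01 rad.
- plunger (a joint): Lift of the spring plunger, m: 0 = pin fully home in a hole (12 mm deep), over 0.012 = pin clear of the plate, 0.022 = upper stop. The spring presses it down with about 6 N when home and 11 N at the top. If let go between holes the pin rides on the plate (reading 0.012) and drops in by itself when the next hole comes under it.
- knob (a point): Centre of the plunger's black round knob, 34 mm in diameter, 29 mm tall, axis vertical, on a 12 mm stem; 111 mm above the table when home (knob from 96 to 125 mm), it rises with the plunger. It sits on a steel arm of the stage, 135 mm from the stage's axis, opposite the side the bust looks to, and travels with the stage: when the face turns one way the knob goes round the other side. Below it a 25 mm steel bushing reaches up to 83 mm.
- stage_top (a point): Centre of the stage's top face, on its axis, 74 mm above the table; frame turns with the stage, x towards the bust's view, -x towards the knob.
- clamp (a joint): Clamp lever angle, rad, about a vertical pivot: 0 = fully open (pointing outward), grows clockwise seen from above, 1.2 = clamped, at its stop, lying along the base. It starts between 0 and 0.3, turns with about 0.12 N m of friction and stays where it is left.
- clamp_post (a point): Top centre of the black upright post at the lever's free end: 18 mm in diameter, 70 mm tall, top 106 mm and foot 36 mm above the table, 90 mm from the lever's pivot. Push it sideways.
- clamp_pivot (a point): Pivot of the clamp lever on the base, 36 mm above the table; vertical axis. The steel lever is 16 mm wide and lies from 31 to 42 mm above the table.
- bust: Grey clay head and shoulders, loose on the middle of the stage: 120 x 120 x 18 mm wooden board beneath, 170 mm tall in all, about 0.85 kg. Origin: centre of the board's underside; x is where the face looks.
- jar: Round terracotta jar full of brushes, 98 mm wide, 90 mm tall (brushes to 190 mm), on the table beyond the stage, to one side of the bust's view. Origin: centre of its underside.
- bowl: Empty steel bowl, 110 mm wide, 55 mm tall, on the table beyond the stage on the other side of the bust's view. Origin: centre of its underside.
- spatula: Wooden modelling spatula with a steel tip, 210 mm long along its x, 22 mm wide, 10 mm thick, lying on the table beside the base. Origin: middle of its underside.

How it is judged:
On the way, in this order (a step that is already met when the one before it is completed fails the run):
1. the plunger is pulled clear of its first hole, the clamp still open (value of joint plunger above 0.0115 m and value of joint clamp below 0.6 rad), for 0.1 s.
2. the plunger is home in the next hole on the jar's side, the clamp still open (((y of jar in the frame of base above 0 m and value of joint stage between 0.494 and 0.554 rad) or (y of jar in the frame of base below 0 m and value of joint stage between -0.554 and -0.494 rad)) and value of joint plunger below 0.003 m and value of joint clamp below 0.6 rad), for 0.2 s.
At the end, for the whole second after the job is handed in: The stage is locked one hole (30 degrees, within 0.03 rad) round, turning the bust's face towards the jar; plunger lift under 3 mm; clamp over 1.1 rad; bust at rest, upright within 0.1 rad, within 25 mm of the stage's centre and 0.3 rad of its heading (((y of jar in the frame of base above 0 m and value of joint stage between 0.494 and 0.554 rad) or (y of jar in the frame of base below 0 m and value of joint stage between -0.554 and -0.494 rad)) and value of joint plunger below 0.003 m and value of joint clamp above 1.1 rad and angle between bust's own z axis and vertical below 0.1 rad and horizontal distance between bust and stage_top below 0.025 m and angle between the x axis of bust and the x axis of stage_top, either way round below 0.3 rad and linear speed of bust below 0.02 m/s); the robot touches nothing.
It fails at once if the bust is tipped or shoved off its place (angle between bust's own z axis and vertical above 0.25 rad or horizontal distance between bust and stage_top above 0.03 m).
It fails at once if the jar, bowl or spatula is moved by more than 30 mm (distance of any of jar, bowl, spatula from where it was at the start of the episode above 0.03 m).
It also fails if it takes over 51 s, if anything falls off the work surface, if the arm or the gripper's body presses on something with over 40 N, if the wrist force passes 120 N, or if a joint passes its speed limit or range.

## Working session

There is one attempt and no reset: what is moved stays moved. The work goes in short steps, Python scripts to look and compute and a tool call to move; the robot and the scene stay as the last step left them, time stands still between calls to the robot, and variables do not carry over. Pictures are saved under pics/ and viewed, about 8 in all and at most 12, crops included, and the job is handed in when it is done.

Besides the shell and the picture viewer there is one more tool, called after ">>>" by a JSON object that holds its "api" and its "payload", one argument or row to a line. move_arm: Moves the arm, as the interface text tells. Shifts and turns lie within -1 to 1; 1 stands for 0.3 m of shift or 30 degrees of turn. Its arguments: {"type":"object","properties":{"increments":{"type":"array"},"squeeze":{"type":"number"}},"required":["increments"]}

```bash
ls; mkdir -p pics; python3 - <<'E'
from workcell import arm
import cv2,numpy as np
s=arm.observe();print(s, arm.nose_length)
for n in("top","side"):
    c=arm.camera(n);cv2.imwrite(f"pics/{n}0.png",cv2.cvtColor(c["image"],cv2.COLOR_RGB2BGR))
    print(n,c["fx"],c["fy"],c["cx"],c["cy"],np.round(c["R"],4).tolist(),c["t"])
E
```

```text
pics
{'t': 0.0, 'joints': array([ 1.39959347e+00,  3.85575541e-01,  6.61936713e-03, -4.77576606e-04,
       -1.19401974e+00, -2.58590048e-01]), 'dq': array([ 0.00021454, -0.00045333,  0.00021039,  0.00170617, -0.0024467 ,
        0.00035977]), 'effort': array([ 1.12160615e-03, -3.90666068e+01,  1.87403083e+01,  4.21996325e+00,
        1.09042719e-02, -1.83983293e-04]), 'tool_pos': array([0.26018049, 0.56763497, 0.23544878]), 'ee_rot': array([ 3.13937204e+00, -1.28426507e-04, -4.29968955e-01]), 'wrist_force': array([-0.43963014, -0.37811997,  0.33141301]), 'wrist_torque': array([-0.02427128, -0.03472018, -0.02805301]), 'gripper_width': 0.9977644386979603} 0.014
top 405.4300605143465 405.4300605143465 323.47003357044525 196.09689770135606 [[0.0243, -0.9997, 0.0059], [-0.9817, -0.025, -0.1887], [0.1888, -0.0012, -0.982]] [0.01386053 0.60632338 0.88027485]
side 454.71163995130917 454.71163995130917 314.4096281404252 197.5676374736996 [[-0.0704, 0.9975, 0.0034], [0.9428, 0.0676, -0.3265], [-0.3259, -0.0197, -0.9452]] [-0.02173397 -0.51915245  1.28948045]
```

View pics/top0.png

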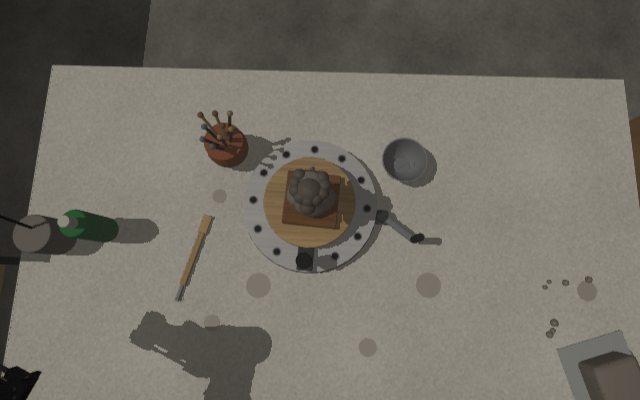

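View pics/side0.png

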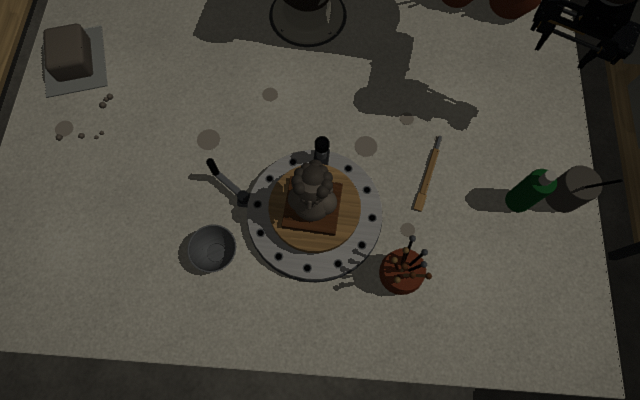

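The top view shows the jar at (225,145), which is +y and left of the bust's view. The bowl is at (405,160), the knob near (304,258), the clamp post near (418,239) and the spatula near (195,257). The side view agrees, with the knob at about (322,145) and the post at about (211,163). The jar is on +y, so the stage turns +30° and the knob goes towards -y.

```bash
python3 - <<'E'
import cv2,numpy as np
a=cv2.imread("pics/top0.png")[195:275,270:430];b=cv2.imread("pics/side0.png")[130:210,190:350]
f=lambda i:cv2.convertScaleAbs(cv2.resize(i,None,fx=5,fy=3.75*5/3.75*0.74,interpolation=cv2.INTER_CUBIC),alpha=1.8)
f=lambda i:cv2.convertScaleAbs(cv2.resize(i,(600,300),interpolation=cv2.INTER_CUBIC),alpha=2,beta=15)
cv2.imwrite("pics/crop0.png",np.vstack([f(a),f(b)]))
E
```

```text
(no output)
```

View pics/crop0.png

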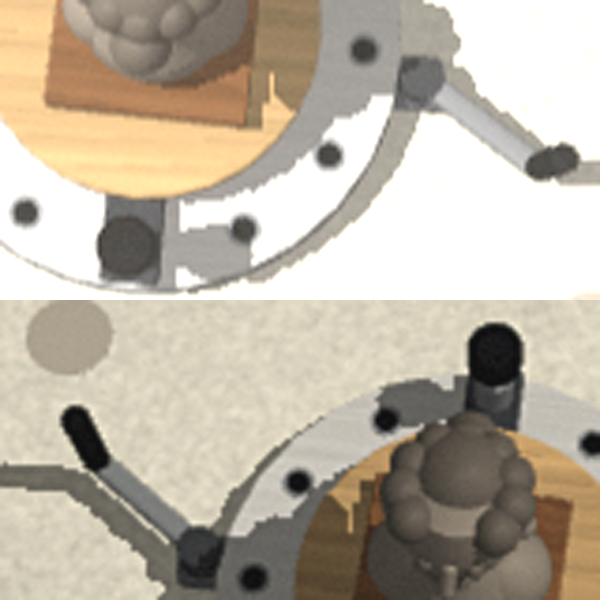

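```bash
cat > h.py <<'E'
from workcell import arm
import numpy as np,cv2
from scipy.optimize import least_squares
def cams(): return {n:arm.camera(n) for n in("top","side")}
def ray(c,p):
    d=c["R"].T@np.array([(p[0]-c["cx"])/c["fx"],(p[1]-c["cy"])/c["fy"],1]);return -c["R"].T@c["t"],d/np.linalg.norm(d)
def atz(c,p,z):
    o,d=ray(c,p);return o+d*(z-o[2])/d[2]
def tri(C,pt,ps):
    A=[];b=[]
    for c,p in((C["top"],pt),(C["side"],ps)):
        o,d=ray(c,p);M=np.eye(3)-np.outer(d,d);A.append(M);b.append(M@o)
    x,r,*_=np.linalg.lstsq(np.vstack(A),np.hstack(b),rcond=None);return x,np.sqrt(r)
E
python3 - <<'E'
from h import *
C=cams();np.set_printoptions(precision=4,suppress=True)
for n,a,b in[("knobtop",(304.1,260.1),(322.3,142.6)),("posttop",(420.7,237.4),(210,160.4)),("pivot",(382.5,216.9),(243.5,198)),("postfoot",(414,238.5),(216.5,174))]:
    print(n,*tri(C,a,b))
H=[(286,154),(314,149),(342,158),(361,180),(367,208),(335,256),(277,252),(258,229),(253,200),(264,172)]
S=[(257,204),(270,178),(293,162),(348,168),(367,190),(372,217),(362,245),(338,264),(307,268),(278,256),(260,233)]
for n,L in(("top",H),("side",S)):
    P=np.array([atz(C[n],p,.034) for p in L])[:,:2]
    r=least_squares(lambda q:np.linalg.norm(P-q[:2],axis=1)-q[2],[.55,0,.135]);q=r.x
    an=np.degrees(np.arctan2(*(P-q[:2]).T[::-1]))%30
    print(n,q,r.fun*1e3,np.sort(an))
for n,p in(("jar",(225,145)),("bowl",(405,160)),("sp1",(208,217)),("sp2",(180,298))): print(n,atz(C["top"],p,.03))
print([(-C[n]["R"].T@C[n]["t"]) for n in C])
E
```

```text
knobtop [0.4561 0.0688 0.1206] [0.0037]
posttop [ 0.5111 -0.1806  0.106 ] [0.0026]
pivot [ 0.5661 -0.1111  0.0186] [0.0033]
postfoot [ 0.5149 -0.1812  0.0338] [0.0044]
top [0.591  0.0603 0.1353] [ 0.3019 -0.0775  0.7601 -0.5584 -0.2809  0.1229  0.5966 -0.4069 -0.1687
 -0.289 ] [26.4843 26.8416 26.9818 27.0789 27.0928 27.1822 27.5767 27.6156 27.6664
 27.7022]
side [0.5912 0.0634 0.1354] [ 0.6504 -0.5372 -0.4598  0.4692  0.1593 -0.4537  0.1771  0.3026 -0.3868
 -0.5423  0.6213] [26.208  26.3756 26.7089 26.7624 26.8436 26.9521 27.0496 27.0559 27.2428
 27.331  27.842 ]
jar [0.7319 0.272  0.03  ]
bowl [ 0.7054 -0.1668  0.03  ]
sp1 [0.5541 0.2996 0.03  ]
sp2 [0.3675 0.3486 0.03  ]
[array([0.4287, 0.0301, 0.9788]), array([0.9082, 0.0822, 1.0494])]
```

>>> {"api": "move_arm", "payload": {
  "increments": [
    [0,0,0,0,0,-0.243,1],
    [0,0,0,0,0,-0.243,1],
    [0,0,0,0,0,-0.243,1],
    [0.08,0.18,0,0,0,0,1],
    [0.08,0.18,0,0,0,0,1]
  ]
}}

```text
t: 0.82
tool_pos: [0.3032, 0.4568, 0.2358]
ee_rot: [3.14, 0.0, -0.047]
wrist_force: [0.8, -0.1, 0.8]
gripper_width: 0.996
```

>>> {"api": "move_arm", "payload": {
  "increments": [
    [0.08,0.18,0,0,0,0,1],
    [0.08,0.18,0,0,0,0,1],
    [0.08,0.18,0,0,0,0,1],
    [0.08,0.18,0,0,0,0,1],
    [0.08,0.18,0,0,0,0,1]
  ],
  "squeeze": 40
}}

```text
t: 1.45
tool_pos: [0.4103, 0.1807, 0.2368]
ee_rot: [-3.141, -0.001, -0.047]
wrist_force: [1.5, -0.6, 0.2]
gripper_width: 1.003
```

```bash
cat >> h.py <<'E'
from scipy.spatial.transform import Rotation as Ro
def go(p,yaw):
    "increments (scaled units, total) from the measured pose to TCP p, tool down at yaw"
    s=arm.observe();R=Ro.from_euler("xyz",s["ee_rot"]);d=R.inv().apply(np.array(p)-s["tool_pos"])/.3
    a=(R.inv()*Ro.from_euler("xyz",[np.pi,0,yaw])).as_rotvec(degrees=True)/30
    print("t",s["t"],"pos",s["tool_pos"].round(4),"rpy",s["ee_rot"].round(3),"F",s["wrist_force"].round(1),"w",round(s["gripper_width"],3),"\n inc",d.round(4),a.round(4),"q6",s["joints"][5].round(2))
E
python3 -c "
from h import *
go([.456,.069,.2],-.05)"
```

```text
t 1.45 pos [0.4103 0.1807 0.2368] rpy [-3.141e+00 -1.000e-03 -4.700e-02] F [ 1.5 -0.6  0.2] w 1.003 
 inc [0.1698 0.3648 0.1224] [-0.0009 -0.001   0.0048] q6 0.74
```

>>> {"api": "move_arm", "payload": {
  "increments": [
    [0.085,0.18,0,0,0,0,1],
    [0.085,0.18,0,0,0,0,1],
    [0,0,0.12,0,0,0,1],
    [0,0,0,0,0,0,1],
    [0,0,0,0,0,0,1]
  ]
}}

```text
t: 2.08
tool_pos: [0.4563, 0.0728, 0.2015]
ee_rot: [-3.142, -0.001, -0.047]
wrist_force: [-0.2, -0.1, 0.9]
gripper_width: 0.999
```

```bash
python3 -c "
from h import *
go([.456,.069,.105],-.05)
C=cams();a=C['top']['image'][150:290,230:450];b=C['side']['image'][100:240,200:420]
f=lambda i:cv2.convertScaleAbs(cv2.resize(i[...,::-1],None,fx=2,fy=2,interpolation=2),alpha=1.8,beta=10)
cv2.imwrite('pics/c1.png',np.vstack([f(a),f(b)]))"
```

```text
t 2.075 pos [0.4563 0.0728 0.2015] rpy [-3.142e+00 -1.000e-03 -4.700e-02] F [-0.2 -0.1  0.9] w 0.999 
 inc [-0.0008  0.0125  0.3217] [-0.0001 -0.0025  0.0063] q6 1.01
```

View pics/c1.png

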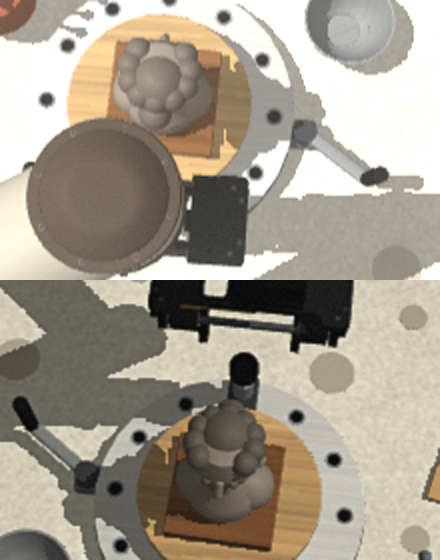

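The jaws straddle the knob, clear of the bust. I'll descend and grip.

>>> {"api": "move_arm", "payload": {
  "increments": [
    [0,0.0125,0.12,0,0,0,1],
    [0,0,0.12,0,0,0,1],
    [0,0,0.08,0,0,0,1],
    [0,0,0,0,0,0,0.6],
    [0,0,0,0,0,0,0.3]
  ]
}}

```text
t: 2.8
tool_pos: [0.4567, 0.0693, 0.106]
ee_rot: [-3.141, -0.003, -0.047]
wrist_force: [0.1, 0.1, 0.4]
gripper_width: 0.856
```

>>> {"api": "move_arm", "payload": {
  "increments": [
    [0,0,0,0,0,0,0.2],
    [0,0,0,0,0,0,0.2],
    [0,0,0,0,0,0,0.2],
    [0,0,0,0,0,0,0.2]
  ],
  "squeeze": 40
}}

```text
t: 3.3
tool_pos: [0.4557, 0.0684, 0.1047]
ee_rot: [-3.141, -0.0, -0.048]
wrist_force: [0.1, -1.0, 0.4]
gripper_width: 0.398
```

>>> {"api": "move_arm", "payload": {
  "increments": [
    [0,0,0,0,0,0,0.2],
    [0,0,-0.02,0,0,0,0.2],
    [0,0,-0.02,0,0,0,0.2],
    [0,0,-0.02,0,0,0,0.2],
    [0,0,0,0,0,0,0.2]
  ]
}}

```text
t: 3.92
tool_pos: [0.4556, 0.0684, 0.1226]
ee_rot: [-3.141, -0.0, -0.048]
wrist_force: [4.1, -1.7, -10.4]
gripper_width: 0.376
```

```bash
python3 -c "
from h import *
go([.456,.0688,.122],-.05)
c=np.array([.591,.062]);R=.135
s=arm.observe();p=s['tool_pos'][:2]
ph=np.radians(177.1);y=s['ee_rot'][2]
for st in (6,6,6,6,3,1.5,1.5):
    q=lambda a:c+R*np.array([np.cos(a),np.sin(a)])
    n=ph+np.radians(st);d=q(n)-q(ph)
    print(st,np.array([np.cos(y)*d[0]+np.sin(y)*d[1],np.sin(y)*d[0]-np.cos(y)*d[1]])/.3);ph=n;y+=np.radians(st)
"
```

```text
t 3.925 pos [0.4556 0.0684 0.1226] rpy [-3.141 -0.    -0.048] F [  4.1  -1.7 -10.4] w 0.376 
 inc [ 0.0012 -0.0014  0.002 ] [-0.0005 -0.0005  0.0032] q6 1.02
6 [0.00235684 0.04704336]
6 [0.00235684 0.04704336]
6 [0.00235684 0.04704336]
6 [0.00235684 0.04704336]
3 [0.00056248 0.02355254]
1.5 [0.00012708 0.01177995]
1.5 [0.00012708 0.01177995]
```

Lift force of about 10 N matches the spring with the pin clear. Now the 30° swing.

>>> {"api": "move_arm", "payload": {
  "increments": [
    [0.0005,0.0236,0,0,0,-0.1,0.2],
    [0.0005,0.0236,0,0,0,-0.1,0.2],
    [0.0005,0.0236,0,0,0,-0.1,0.2],
    [0.0005,0.0236,0,0,0,-0.1,0.2],
    [0.0005,0.0236,0,0,0,-0.1,0.2]
  ]
}}

```text
t: 4.55
tool_pos: [0.4584, 0.0335, 0.1222]
ee_rot: [-3.141, -0.0, 0.215]
wrist_force: [4.5, 1.1, -10.7]
gripper_width: 0.375
```

>>> {"api": "move_arm", "payload": {
  "increments": [
    [0.0005,0.0236,0,0,0,-0.1,0.2],
    [0.0005,0.0236,0,0,0,-0.1,0.2],
    [0.0005,0.0236,0,0,0,-0.1,0.2],
    [0.0005,0.0236,0,0,0,-0.1,0.2],
    [0.0002,0.0118,0,0,0,-0.05,0.2]
  ]
}}

```text
t: 5.18
tool_pos: [0.4685, 0.0034, 0.1221]
ee_rot: [-3.141, -0.0, 0.449]
wrist_force: [2.8, 2.5, -11.5]
gripper_width: 0.373
```

>>> {"api": "move_arm", "payload": {
  "increments": [
    [0,0.008,0,0,0,-0.035,0.2],
    [0,0,0,0,0,0,0.2],
    [0,0,0,0,0,0,0.2]
  ]
}}

```text
t: 5.55
tool_pos: [0.4697, 0.001, 0.1226]
ee_rot: [3.141, -0.0, 0.468]
wrist_force: [4.3, -0.2, -11.1]
gripper_width: 0.374
```

```bash
python3 -c "
from h import *
go([.4708,.0005,.1226],.4736)
s=arm.observe()['tool_pos']
for c in((.591,.062),(.5904,.0618)): print(np.degrees(np.arctan2(s[1]-c[1],s[0]-c[0]))%360, np.hypot(s[1]-c[1],s[0]-c[0]))"
```

```text
t 5.55 pos [0.4697 0.001  0.1226] rpy [ 3.141 -0.     0.468] F [  4.3  -0.2 -11.1] w 0.374 
 inc [ 0.0024  0.0032 -0.0001] [ 0.0002 -0.0004 -0.0114] q6 1.69
206.6867386897789 0.13575237203064736
206.7252275703492 0.13512649486008543
```

>>> {"api": "move_arm", "payload": {
  "increments": [
    [0,0.0037,0,0,0,-0.015,0.2],
    [0,0,0.02,0,0,0,0.2],
    [0,0,0.02,0,0,0,0.2],
    [0,0,0,0,0,0,0.2]
  ]
}}

```text
t: 6.05
tool_pos: [0.4702, 0.0, 0.1103]
ee_rot: [3.142, 0.0, 0.476]
wrist_force: [2.8, 0.8, -8.0]
gripper_width: 0.375
```

>>> {"api": "move_arm", "payload": {
  "increments": [
    [0,0,0.02,0,0,0,0.2],
    [0,0,0,0,0,0,0.2],
    [0,0,0,0,0,0,0.2]
  ]
}}

```text
t: 6.42
tool_pos: [0.4703, -0.0002, 0.1048]
ee_rot: [3.141, -0.0, 0.476]
wrist_force: [2.4, 0.3, -4.3]
gripper_width: 0.376
```

>>> {"api": "move_arm", "payload": {
  "increments": [
    [0,0,0,0,0,0,0.7],
    [0,0,0,0,0,0,1],
    [0,0,0,0,0,0,1],
    [0,0,0,0,0,0,1]
  ]
}}

```text
t: 6.92
tool_pos: [0.4701, -0.0001, 0.1047]
ee_rot: [3.142, -0.0, 0.476]
wrist_force: [-0.4, 0.8, -0.0]
gripper_width: 0.746
```

```bash
python3 -c "
from h import *
go([.4708,.0005,.2],.4736)
C=cams();a=C['top']['image'][150:290,230:450];b=C['side']['image'][100:240,200:420]
f=lambda i:cv2.convertScaleAbs(cv2.resize(i[...,::-1],None,fx=2,fy=2,interpolation=2),alpha=1.8,beta=10)
cv2.imwrite('pics/c2.png',np.vstack([f(a),f(b)]))"
```

```text
t 6.925 pos [ 4.701e-01 -1.000e-04  1.047e-01] rpy [ 3.142 -0.     0.476] F [-0.4  0.8 -0. ] w 0.746 
 inc [ 0.0031 -0.0005 -0.3176] [ 0.0001 -0.      0.0037] q6 1.7
```

View pics/c2.png

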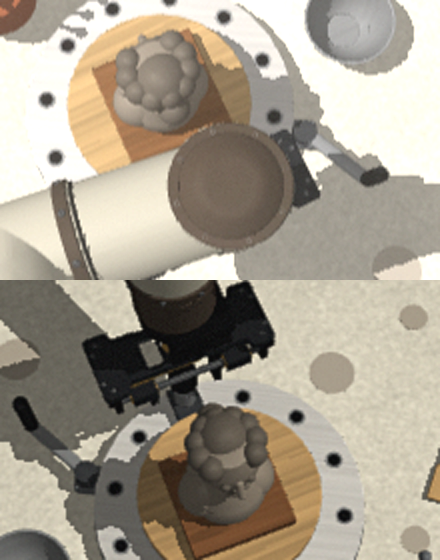

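The bust has turned towards the jar and is centred on the stage. The jaws are open around the knob. Next I lift and move behind the clamp post.

>>> {"api": "move_arm", "payload": {
  "increments": [
    [0,0,-0.14,0,0,0,1],
    [0,0,-0.14,0,0,0,1],
    [0,0,-0.14,0,0,0,1],
    [-0.0235,0.184,0,0,0,0,0.5],
    [-0.0235,0.184,0,0,0,0,0]
  ]
}}

```text
t: 7.65
tool_pos: [0.5088, -0.1052, 0.2317]
ee_rot: [3.141, -0.002, 0.478]
wrist_force: [1.1, 1.2, 0.7]
gripper_width: 0.852
```

>>> {"api": "move_arm", "payload": {
  "increments": [
    [-0.0235,0.184,0,0,0,0,0],
    [-0.0235,0.184,0,0,0,0,0],
    [0,0,0,0,0,0.35,0],
    [0,0,0,0,0,0.35,0],
    [0,0,0,0,0,0.35,0]
  ]
}}

```text
t: 8.28
tool_pos: [0.5459, -0.2095, 0.2301]
ee_rot: [-3.142, 0.001, -0.081]
wrist_force: [-0.1, -0.4, 0.6]
gripper_width: 0.285
```

>>> {"api": "move_arm", "payload": {
  "increments": [
    [0,0,0,0,0,0.35,0],
    [0,0,0,0,0,0.35,0],
    [0,0,0,0,0,0.35,0],
    [0,0,0,0,0,0.06,0]
  ],
  "squeeze": 20
}}

```text
t: 8.78
tool_pos: [0.546, -0.2092, 0.2304]
ee_rot: [3.141, 0.0, -0.655]
wrist_force: [-0.2, -0.5, 0.3]
gripper_width: 0.006
```

```bash
python3 -c "
from h import *
go([.546,-.209,.085],-.665)
C=cams();a=C['top']['image'][150:290,230:450];b=C['side']['image'][100:240,200:420]
f=lambda i:cv2.convertScaleAbs(cv2.resize(i[...,::-1],None,fx=2,fy=2,interpolation=2),alpha=1.8,beta=10)
cv2.imwrite('pics/c3.png',np.vstack([f(a),f(b)]))"
```

```text
t 8.775 pos [ 0.546  -0.2092  0.2304] rpy [ 3.141  0.    -0.655] F [-0.2 -0.5  0.3] w 0.006 
 inc [-1.000e-04 -7.000e-04  4.846e-01] [0.0004 0.0009 0.0189] q6 1.0
```

View pics/c3.png

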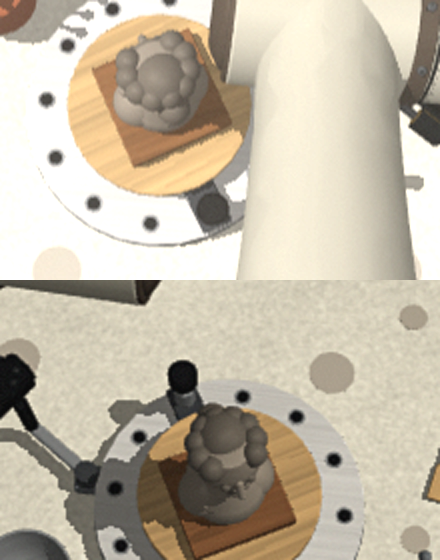

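```bash
python3 -c "
from h import *
C=cams()
print(tri(C,(336.5,254),(291.7,145.8)))
for z in(.125,.137):
  for n,p in(('top',(336.5,254)),('side',(291.7,145.8))):
    q=atz(C[n],p,z);print(z,n,q,np.degrees(np.arctan2(q[1]-.062,q[0]-.591))%360-177.1)"
```

```text
(array([0.47033267, 0.00113543, 0.12366398]), array([0.00333546]))
0.125 top [ 0.47048968 -0.00116565  0.125     ] 30.561342279681043
0.125 side [0.4707929  0.00360377 0.125     ] 28.81033387311649
0.137 top [ 0.46990216 -0.00072618  0.137     ] 30.283224379388912
0.137 side [0.47647139 0.00462457 0.137     ] 29.509506463231133
```

>>> {"api": "move_arm", "payload": {
  "increments": [
    [0,0,0.16,0,0,0,0],
    [0,0,0.16,0,0,0,0],
    [0,0,0.16,0,0,0,0],
    [0,0,0,0,0,0,0]
  ]
}}

```text
t: 9.48
tool_pos: [0.5433, -0.2089, 0.083]
ee_rot: [3.137, 0.008, -0.655]
wrist_force: [0.4, -0.1, 0.2]
gripper_width: 0.0
```

Knob top measures 0.124 m (home) at about 30°. Now I push the clamp post round the arc.

>>> {"api": "move_arm", "payload": {
  "increments": [
    [-0.07,0,0,0,0,0,0],
    [-0.02,0.004,0,0,0,0.133,0],
    [-0.021,0.0037,0,0,0,0.133,0],
    [-0.021,0.0037,0,0,0,0.133,0],
    [-0.021,0.0037,0,0,0,0.133,0]
  ]
}}

```text
t: 10.1
tool_pos: [0.5101, -0.1833, 0.0896]
ee_rot: [-3.139, -0.004, -0.935]
wrist_force: [-0.3, -2.7, -0.0]
gripper_width: 0.005
```

>>> {"api": "move_arm", "payload": {
  "increments": [
    [-0.021,0.0037,0,0,0,0.133,0],
    [-0.021,0.0037,0,0,0,0.133,0],
    [-0.021,0.0037,0,0,0,0.133,0],
    [-0.021,0.0037,0,0,0,0.133,0],
    [-0.021,0.0037,0,0,0,0.133,0]
  ]
}}

```text
t: 10.72
tool_pos: [0.4886, -0.1585, 0.0892]
ee_rot: [-3.141, -0.002, -1.283]
wrist_force: [-3.1, -3.1, 2.3]
gripper_width: 0.008
```

>>> {"api": "move_arm", "payload": {
  "increments": [
    [-0.021,0.0037,0,0,0,0.133,0],
    [-0.021,0.0037,0,0,0,0.133,0],
    [-0.021,0.0037,0,0,0,0.133,0],
    [-0.021,0.0037,0,0,0,0.133,0]
  ]
}}

```text
t: 11.22
tool_pos: [0.479, -0.1342, 0.0887]
ee_rot: [3.141, -0.001, -1.562]
wrist_force: [-3.1, -2.1, 1.3]
gripper_width: 0.005
```

```bash
python3 -c "
from h import *
go([.476,-.11,.085],-1.57)
C=cams();a=C['top']['image'][150:290,270:490];b=C['side']['image'][100:240,180:400]
f=lambda i:cv2.convertScaleAbs(cv2.resize(i[...,::-1],None,fx=2,fy=2,interpolation=2),alpha=1.8,beta=10)
cv2.imwrite('pics/c4.png',np.vstack([f(a),f(b)]))"
```

```text
t 11.225 pos [ 0.479  -0.1342  0.0887] rpy [ 3.141e+00 -1.000e-03 -1.562e+00] F [-3.1 -2.1  1.3] w 0.005 
 inc [-0.0809  0.0094  0.0123] [ 0.0011 -0.0017  0.0154] q6 -0.05
```

View pics/c4.png

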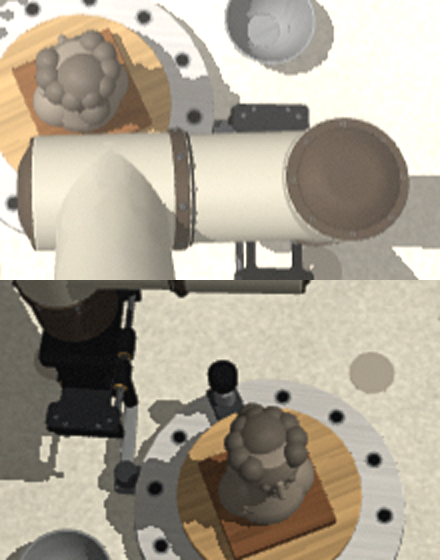

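The side view shows the lever swung to roughly the robot's direction. Knob and bust are unchanged. I continue to the stop.

>>> {"api": "move_arm", "payload": {
  "increments": [
    [-0.0105,0.0018,0,0,0,0.067,0],
    [-0.0105,0.0018,0,0,0,0.067,0],
    [-0.0105,0.0018,0,0,0,0.067,0]
  ]
}}

```text
t: 11.7
tool_pos: [0.479, -0.125, 0.0882]
ee_rot: [-3.14, -0.001, -1.664]
wrist_force: [-0.9, -12.1, -0.9]
gripper_width: 0.007
```

>>> {"api": "move_arm", "payload": {
  "increments": [
    [-0.0105,0.0018,0,0,0,0.067,0],
    [-0.0105,0.0018,0,0,0,0.067,0]
  ]
}}

```text
t: 11.95
tool_pos: [0.4781, -0.1242, 0.0884]
ee_rot: [-3.141, -0.01, -1.731]
wrist_force: [1.4, -45.1, -6.8]
gripper_width: 0.008
```

Force jumped at the stop, so I back off and retreat.

>>> {"api": "move_arm", "payload": {
  "increments": [
    [0.06,0,0,0,0,0,0],
    [0.06,0,0,0,0,0,0],
    [0.06,0,-0.08,0,0,0,0],
    [0,0,-0.16,0,0,0,0],
    [0,0,-0.16,0,0,0,0]
  ]
}}

```text
t: 12.58
tool_pos: [0.4701, -0.1718, 0.2099]
ee_rot: [-3.138, -0.0, -1.735]
wrist_force: [0.4, -0.1, -0.1]
gripper_width: 0.006
```

>>> {"api": "move_arm", "payload": {
  "increments": [
    [0.19,0,0,0,0,0,0],
    [0.19,0,0,0,0,0,0],
    [0.19,0,0,0,0,0,0],
    [0.19,0,0,0,0,0,0],
    [0,0,0,0,0,0,0]
  ]
}}

```text
t: 13.2
tool_pos: [0.4314, -0.4001, 0.208]
ee_rot: [-3.138, -0.002, -1.739]
wrist_force: [-0.5, 0.3, 0.2]
gripper_width: 0.006
```

```bash
python3 -c "
from h import *
go([.476,-.11,.085],-1.57)
C=cams();a=C['top']['image'][125:265,190:470];b=C['side']['image'][125:305,180:460]
f=lambda i:cv2.convertScaleAbs(cv2.resize(i[...,::-1],None,fx=1.8,fy=1.8,interpolation=2),alpha=1.8,beta=10)
cv2.imwrite('pics/c5.png',np.vstack([f(C['top']['image'][120:290,180:460]),f(C['side']['image'][130:290,180:460])]))"
```

```text
t 13.2 pos [ 0.4314 -0.4001  0.208 ] rpy [-3.138e+00 -2.000e-03 -1.739e+00] F [-0.5  0.3  0.2] w 0.006 
 inc [-0.9789  0.017   0.408 ] [-0.0062 -0.0043 -0.3235] q6 0.3
```

View pics/c5.png

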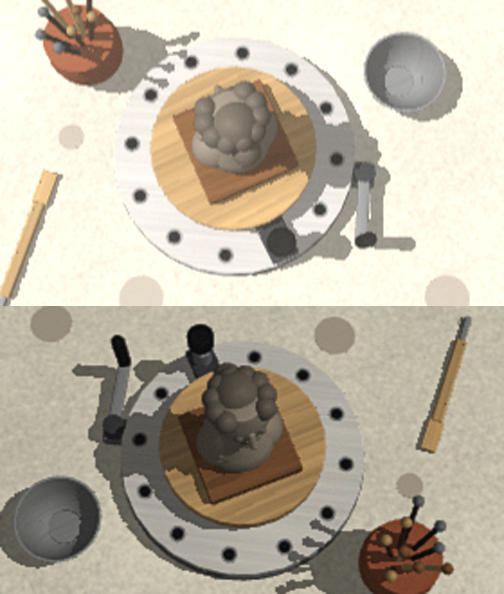

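```bash
python3 -c "
from h import *
C=cams()
x,r=tri(C,(385.6,253.3),(246.1,150.6));print(x,r)
P0=np.array([.5111,-.1806]);P1=x[:2]
for pv in ((.566,-.111),tuple(atz(C['top'],(180+365/1.8,120+173/1.8),.045)[:2])):
  a=[np.degrees(np.arctan2(*(P-pv)[::-1]))%360 for P in(P0,P1)];print(pv,a,np.radians(a[0]-a[1]),[np.hypot(*(P-pv)) for P in(P0,P1)])
k,_=tri(C,(180+281/1.8,120+239/1.8),(180+201/1.8,130+28/1.8));print('knob',k,np.degrees(np.arctan2(k[1]-.062,k[0]-.591))%360-177.1)"
```

```text
[ 0.47588455 -0.10565089  0.0941444 ] [0.0040917]
(0.566, -0.111) [np.float64(231.7338669109949), np.float64(176.60300091726756)] 0.9622151310663173 [np.float64(0.08864631972056142), np.float64(0.09027406611803925)]
(np.float64(0.5643619013246893), np.float64(-0.11010666960304667)) [np.float64(232.92678495691544), np.float64(177.1169827108842)] 0.9740648040801716 [np.float64(0.08835236138991967), np.float64(0.08858947671935032)]
knob [0.4725637  0.00186535 0.1296754 ] 29.818650101789103
```

```bash
python3 -c "
from h import *
C=cams()
def pr(c,X):
    v=c['R']@np.array(X)+c['t'];return np.array([c['fx']*v[0]/v[2]+c['cx'],c['fy']*v[1]/v[2]+c['cy']])
from scipy import ndimage
for n,box in(('top',(325,240,350,268)),('side',(278,130,306,160))):
    g=C[n]['image'].max(2)[box[1]:box[3],box[0]:box[2]];m=g<22 if n=='side' else g<32
    l,k=ndimage.label(m);i=np.argmax(np.bincount(l.ravel())[1:])+1;ys,xs=np.where(l==i)
    print(n,'dark blob x',xs.min()+box[0],xs.max()+box[0],'y',ys.min()+box[1],ys.max()+box[1],len(xs))
    i0=cv2.imread(f'pics/{n}0.png').max(2);b=(290,245,318,275) if n=='top' else (308,130,336,160)
    g=i0[b[1]:b[3],b[0]:b[2]];m=g<22 if n=='side' else g<32
    l,k=ndimage.label(m);i=np.argmax(np.bincount(l.ravel())[1:])+1;ys,xs=np.where(l==i)
    print(' start x',xs.min()+b[0],xs.max()+b[0],'y',ys.min()+b[1],ys.max()+b[1],len(xs))
    e=np.radians
    for a,z in((177.1,.125),(207.1,.125),(207.1,.137)): print('  ',a,z,pr(C[n],[.591+.135*np.cos(e(a)),.062+.135*np.sin(e(a)),z]))
"
```

```text
top dark blob x 333 341 y 247 249 12
 start x 309 311 y 257 263 13
   177.1 0.125 [302.74566133 260.10605774]
   207.1 0.125 [335.70465536 253.81998525]
   207.1 0.137 [335.91202578 253.53486843]
side dark blob x 284 297 y 141 159 207
 start x 314 328 y 137 159 231
   177.1 0.125 [321.20406246 141.80308217]
   207.1 0.125 [290.31779911 145.72088733]
   207.1 0.137 [290.06490097 143.36651407]
```

The side view settles the knob height. The top edge of its dark patch sits 4.7 px above the home prediction, against 4.8 px at the start. If the pin were riding on the plate it would be 2.4 px. So the plunger is home. Handing in.

```bash
python3 -c "
from workcell import arm
print(arm.sign_off(), arm.observe()['t'])"
```

```text
the job is handed in; nothing more can be done
the job is handed in; nothing more can be done
```

I turned the bust one hole towards the jar, let the plunger drop home, pushed the clamp lever to its stop and backed the arm well clear. The job was handed in at about 13 s of the 51 s; it reports no verdict.

**Turn:** I gripped the knob and lifted it about 18 mm, with a spring force of about 10 N. I then swung the stage +30° and lowered the knob into the hole. From the pictures the stage sits at 29.7–29.8°.

**Plunger:** One check disagreed with another. Triangulating the knob top gave 0.124 m once and 0.130 m once, where 0.125 m is home and 0.137 m would mean riding on the plate. I settled it by comparing the knob's position in the side view with the start picture, and it matches home. The gripper also came back down to its original height.

**Clamp:** The lever stopped hard after sweeping about 0.97 rad. With a start angle between 0 and 0.3 rad, that puts it somewhere between 0.97 and 1.27. I took it as the 1.2 rad stop because the tool stalled there, but I did not measure the angle directly. The fingertips pressed with a brief 45 N peak at the stop. That is over the 40 N limit for the arm and gripper body, though only the closed fingers should have been touching. It is under the 120 N wrist limit.

**Bust and objects:** The bust looked upright and centred in the last picture. The jar, bowl and spatula looked untouched, though I judged that by eye and did not measure them again.

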